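Put the glaze jar away and snap the airtight box shut

TASK

Stand the short glaze jar from the table upright in the airtight storage box, in the free space beside the jar already in it. Then swing the box's lid over and press it down on its rubber seal just until the spring clip snaps over the lid's edge and holds it shut by itself; do not force the lid once it has caught. Leave the other things where they are.

Things in the scene. Friction and masses are not known exactly. Their poses are not given: they have to be found in the camera images.
- jar_center (a point): centre (half-way up) of the short glaze jar to put away: an upright dark cylinder with paper label and black screw cap, diameter 50 mm, height 70 mm, about 0.18 kg. Its z axis is the jar's axis. It stands on the table to the right of the box, in one of three places it shares by chance with the tall jar and the bowl.
- damp_box: grey plastic airtight box, open on top, fixed. Origin under its centre at the table; 270 mm along its x, 190 mm along y, walls 90 mm high, 5 mm thick, floor 5 mm thick. Lid hinge along its +y side, steel clip at the middle of its -y side. A smaller jar stands near its +x +y corner (about 90, 45 mm from the middle); the middle of the free space is at about x = -50, y = 0 mm.
- lid (a joint): lid angle in rad: 0 is level on the rim, positive is open (1.95 to 2.25 at the start, leaning back past upright). The hinge is stiff (0.26 N m): the lid stays where it is left. A flat white plate, 276 mm along the hinge, 208 mm from hinge axis to free edge, 6 mm thick plus a 2 mm raised panel outside. Close it by pushing its outer face. It is brittle: a push over 27 N cracks it.
- lid_hinge (a point): the middle of the hinge axis, fixed to the lid; x axis along the hinge (the box's x axis).
- lid_press (a point): point on the lid's outer (upper when closed) face in the middle of its width, 175 mm from the hinge: push the lid here to swing it and press here to shut it. Its z axis is the lid's outward normal (up when shut), its y axis points from the free edge to the hinge.
- clip (a joint): angle in rad of the steel spring clip, 50 mm wide, that stands up 35 to 50 mm over the rim outside the -y wall: 0 at rest; on the way down the lid's edge pushes its sloped nose outward (to about 0.1), and it snaps back to about 0 over the lid's edge when the lid is caught. It returns to 0 only then, or if the lid is raised again.
- clip_place (a point): a fixed point of the box: middle of the -y wall's rim, 90 mm up. Clip and seal strip there sit on one plate screwed on through slots; its height differs by up to 16 mm and is not measured, so the lid is caught at an unknown angle of 0 to 0.09 rad. The press rises to 14 to 18 N, where the clip snaps home; 1 mm lower the seal bottoms out hard. Let go too early, the lid lifts again.
- boxed_jar_center (a point): centre of the smaller jar already in the box, diameter 40 mm, height 60 mm; leave it standing there.
- tall_jar_center (a point): centre of a tall glaze jar, diameter 56 mm, height 125 mm, on the table; leave alone.
- bowl_center (a point): centre, 25 mm above the table, of a clay bowl, 90 mm across, 50 mm high, on the table; leave alone.
- bottle_center (a point): centre of a closed amber bottle, diameter 72 mm, height 200 mm, on the table; leave alone.
Things that resemble listed ones, but are neither listed nor needed, are in the scene too. Leave any blue or purple look-alike of the part that bears jar_center alone.

How it is judged:
On the way:
1. the short jar stands in the open box and has been let go (x of jar_center in the frame of damp_box between -0.11 and 0.11 m and y of jar_center in the frame of damp_box between -0.07 and 0.07 m and z of jar_center in the frame of damp_box between 0.03 and 0.05 m and angle between jar_center's own z axis and vertical below 0.15 rad and contact force between the fingers and jar below 0.2 N and value of joint lid above 1 rad), for 0.2 s.
At the end, for the whole second after the job is handed in: The short jar stands upright (within 0.15 rad) on the floor of the box, both jars inside, and the lid is held shut by the clip alone: lid below 0.1 rad, clip back within 0.035 rad of rest and bearing on the lid with more than 4 N from the squeezed seal (x of jar_center in the frame of damp_box between -0.11 and 0.11 m and y of jar_center in the frame of damp_box between -0.07 and 0.07 m and z of jar_center in the frame of damp_box between 0.03 and 0.05 m and angle between jar_center's own z axis and vertical below 0.15 rad and linear speed of jar below 0.02 m/s and value of joint lid below 0.1 rad and value of joint clip below 0.035 rad and contact force between lid and clip above 4 N and angle between boxed_jar_center's own z axis and vertical below 0.2 rad); the robot touches nothing.
It fails at once if the lid is pushed with more than 27 N (contact force between any of the arm, the fingers and lid above 27 N).
It fails at once if the smaller jar in the box is shoved more than 40 mm or tipped (distance of boxed_jar_center from where it was at the start of the episode above 0.04 m or angle between boxed_jar_center's own z axis and vertical above 0.5 rad).
It fails at once if the tall jar, the bowl or the bottle is moved more than 30 mm (distance of any of tall_jar_center, bowl_center, bottle_center from where it was at the start of the episode above 0.03 m).
It also fails if it takes over 72 s, if anything falls off the work surface, if the arm or the gripper's body presses on something with over 40 N, if the wrist force passes 120 N, or if a joint passes its speed limit or range.

ROBOT

A 7-joint arm with a two-finger parallel gripper is mounted at the origin on the work surface. World frame = base frame: x ahead of the robot, y to its left, z up, the work surface at z = 0. Lengths are in m, angles in rad, forces in N, time in s.
With the tool pointing down it reaches from about 0.425 to 0.825 m from the base axis. Payload 3.6 kg.
Tool frame: the origin (TCP) lies at the very end of the fingers, on their centre line; the grasp point (between the pads) lies 19 mm behind it; z points along the fingers, y is the direction in which the jaws open and shut (so a half turn about z gives the same grasp; the last joint's range is limited). The gripper opens to 93 mm and grips with 3 to 60 N. Pads are 15 mm wide; open, the fingers measure 128 mm over their backs; the gripper's body (75 mm by 188 mm) begins 65 mm behind the grasp point.
Start: joints at [1.272, 0.615, -0.013, 1.423, 0.008, 1.103, -0.04], TCP at [0.175, -0.626, 0.219] pointing down, gripper open.
Joint ranges: [-3.12, 3.12], [-0.3, 2.06], [-1.34, 1.32], [0.26, 2.42], [-1.36, 4.5], [0.01, 1.98], [-2.84, 2.84]. Speed limits (rad/s): [2.79, 2.79, 3.14, 3.14, 3.14, 3.14, 3.14].

INTERFACE

Orientations are given as a unit quaternion [x, y, z, w].
In Python, from rig import status, cams, manip gives the robot as it stands.
- The arm moves only by the tool servo_tool, never from a script. Its argument "increments" is a list of rows, each a list of 2 entries, a list of its own where there are three numbers: the shift along the tool's x, y, z in cm, then the turn about the tool's z in rad. In form: [[[dx, dy, dz], turn], ...]. A call has 1 to 10 rows; each row shifts and turns the commanded pose from where the row before left it, along the tool's axes as they then stand; what a row does not reach is not made up. A row lasts 1/12 s, in which the tool goes at most 41.7 mm and 7.16 degrees, less where a joint would pass 70% of its speed; a pose out of reach is approached as far as the arm can. A call is refused whole if a number of a shift passes 4.17 or a number of a turn 0.125, either way. A call with a gripper value outside its range is refused whole. "claw" is the gripper command: -1 is fully open, 1 is shut, values between are in proportion, set as the call begins (left out, the last holds). The fingers move at their own pace and stop on an object; the grip force is fixed at half the most. Time passes only in rows, so rows that do not move let the fingers close. It gives the time, the measured TCP pose, the force and the opening at its end, in the units of the state.
- status.get_obs(): the state, without advancing time (a new reading comes with each control period).
- cams.read_camera(name): name is "scene" or "top" or "wrist"; returns the picture (384x512x3 uint8, blue, green, red); there is no depth.
- cams.calibration(name): a dict with "camera_matrix" (3x3 intrinsics, pixels), "D" ([k1, k2, p1, p2, k3] as OpenCV has them; the pictures are not rectified), "eye" and "orientation" of the camera in the world; the wrist camera has in their place "hand_eye" (4x4, takes a point from camera to tool coordinates, whose origin is the TCP and whose axes are the flange's). Camera axes: x right, y up, looking along -z (the intrinsics and any distortion apply to the point x, -y, -z); pixel columns grow to the right and rows downward; lengths in m; the calibration is good to about 2 mm. A picture is of the moment at which its call begins: read the wrist's pose just before it. calibration takes no time and is no camera call.
- manip.close_job(): hands the job in, once; it reports no verdict.
The state is a dict: "time": time; "joint_positions": joint angles; "joint_velocities": joint speeds; "joint_efforts": joint torques, N m; "tcp_pos": TCP position; "eef_rot": TCP orientation; "force": force on the tool from outside, world axes, zero at the start; "ft_torque": the same for the moment, N m; "finger_gap": finger opening in m.
Only numpy, scipy, OpenCV 4.12 (cv2) and the standard library are available. Lean on these libraries where they do the work, as an engineer would, in place of code of your own. Each camera call takes 0.05 s, during which the arm holds its last target. There are 200 camera calls.

## Working session

There is one attempt and no reset: what is moved stays moved. The work goes in short steps, Python scripts to look and compute and a tool call to move; the robot and the scene stay as the last step left them, time stands still between calls to the robot, and variables do not carry over. Pictures are saved under pics/ and viewed, about 8 in all and at most 12, crops included, and the job is handed in when it is done.

Besides the shell and the picture viewer there is one more tool, called after "Request:" as name(argument=value, ...), one argument or row to a line, values as JSON. servo_tool: Moves the arm, as the interface text tells. Its arguments: {"type":"object","properties":{"increments":{"type":"array"},"claw":{"type":"number"}},"required":["increments"]}

```bash
ls; mkdir -p pics
cat > h.py <<'E'
import numpy as np, cv2
from rig import status, cams, manip
from scipy.spatial.transform import Rotation as R
def pose(name):
    c=cams.calibration(name)
    if 'eye' in c:
        o=np.array(c['orientation'],float); Rm=R.from_quat(o).as_matrix() if o.size==4 else o.reshape(3,3)
        return c,np.array(c['eye']),Rm
    s=status.get_obs(); T=np.eye(4); T[:3,:3]=R.from_quat(s['eef_rot']).as_matrix(); T[:3,3]=s['tcp_pos']
    T=T@np.array(c['hand_eye']); return c,T[:3,3],T[:3,:3]
def ray(P,uv):
    c,e,Rm=P
    p=cv2.undistortPoints(np.array([[uv]],float),np.array(c['camera_matrix']),np.array(c['D']))[0,0]
    d=Rm@np.array([p[0],-p[1],-1]); return e,d/np.linalg.norm(d)
def onz(P,uv,z):
    e,d=ray(P,uv); return e+d*(z-e[2])/d[2]
def proj(P,X):
    c,e,Rm=P; X=(np.atleast_2d(X)-e)@Rm; X=X*[1,-1,-1]
    return cv2.projectPoints(X,np.zeros(3),np.zeros(3),np.array(c['camera_matrix']),np.array(c['D']))[0][:,0]
def tri(P1,a,P2,b):
    e1,d1=ray(P1,a);e2,d2=ray(P2,b)
    A=np.stack([d1,-d2],1);t=np.linalg.lstsq(A,e2-e1,rcond=None)[0]
    p,q=e1+t[0]*d1,e2+t[1]*d2; return (p+q)/2,np.linalg.norm(p-q)
def snap(name,f,crop=None,s=1.5):
    P=pose(name); im=cams.read_camera(name); cv2.imwrite(f'pics/{f}_raw.png',im)
    if crop: im=im[crop[1]:crop[3],crop[0]:crop[2]]
    cv2.imwrite(f'pics/{f}.png',cv2.resize(im,None,fx=s,fy=s)); return P,im
E
python3 - <<'E'
from h import *
for n in('scene','top','wrist'):
    P,_=snap(n,n+'0'); print(n,P[1],P[2][:,2],P[0]['camera_matrix'],P[0]['D'])
print(status.get_obs())
E
```

```text
pics
scene [ 1.28018704 -0.13012293  0.77237837] [0.72819412 0.02674947 0.68484874] [[382.61531951   0.         255.13615783]
 [  0.         382.61531951 188.82896538]
 [  0.           0.           1.        ]] [-0.06543724  0.          0.          0.          0.        ]
top [ 0.3406554  -0.13880471  1.03343902] [-0.18849926 -0.00836116  0.98203774] [[387.07022827   0.         252.47114352]
 [  0.         387.07022827 193.27776969]
 [  0.           0.           1.        ]] [0.0299997 0.        0.        0.        0.       ]
wrist [ 0.23993171 -0.60825532  0.38345419] [0.24107662 0.06374108 0.96841063] [[341.70797703   0.         254.22665596]
 [  0.         341.70797703 186.6355488 ]
 [  0.           0.           1.        ]] [0.00828833 0.         0.         0.         0.        ]
{'time': 0.15, 'joint_positions': array([ 1.27249827,  0.61567858, -0.01261868,  1.42449935,  0.00812343,
        1.10339635, -0.04041958]), 'joint_velocities': array([-0.00032012, -0.00303586,  0.00070642, -0.00381196,  0.00154612,
       -0.00086946,  0.00071602]), 'joint_efforts': array([ 1.58497194e-03, -4.59346783e+01,  2.09482228e-01, -1.65943068e+01,
       -6.11692225e-02,  1.81224046e-02,  1.35824184e-04]), 'tcp_pos': array([ 0.1743521 , -0.62556548,  0.21776972]), 'eef_rot': array([ 9.90775640e-01,  1.35509036e-01, -1.48537884e-04, -9.54047682e-04]), 'force': array([ 0.02324813,  0.16866924, -0.38538997]), 'ft_torque': array([ 0.02431322, -0.07688525, -0.00698991]), 'finger_gap': 0.09294519314370012}
```

View pics/scene0.png

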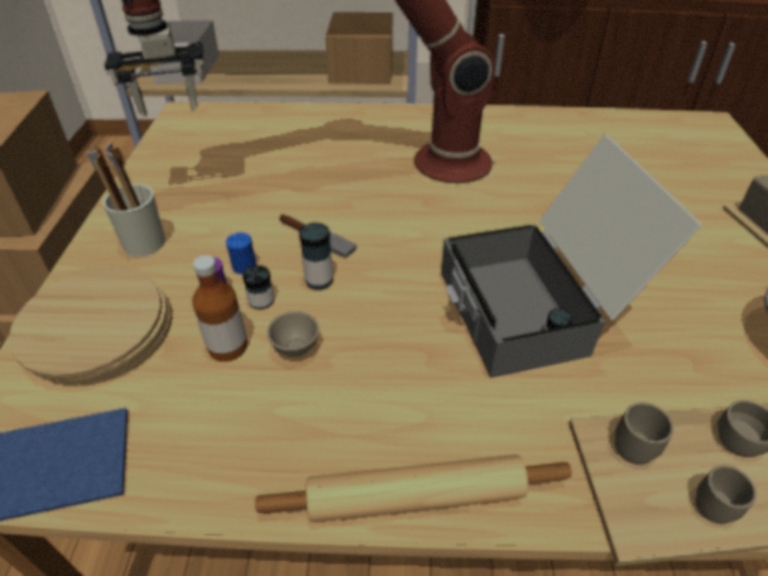

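View pics/top0.png

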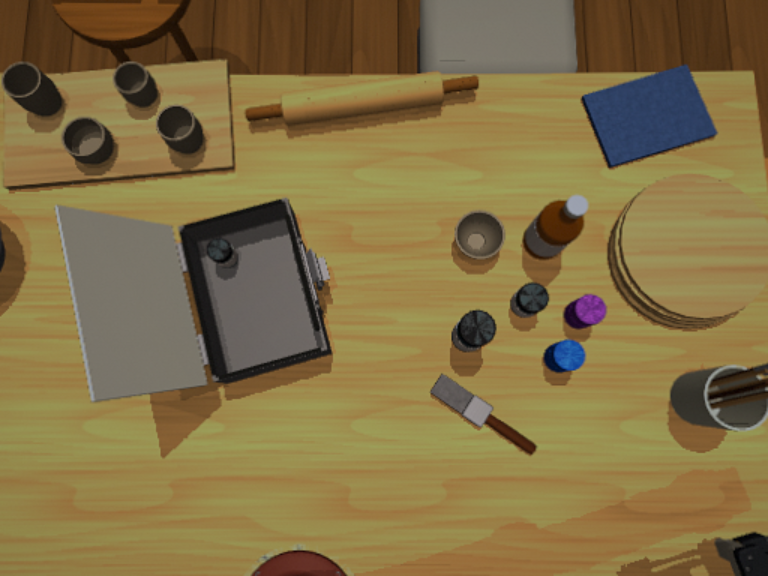

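The scene view shows the box with its lid leaning back, and the short jar (258,287) among the bottle, tall jar, bowl and blue/purple look-alikes. In the top view the short jar's cap is at (533,299), tall jar (477,328), bowl (479,235), purple (590,310), blue (568,355). The box's rim corners are (181,228), (287,201), (329,352), (216,380). All are at 1.5x scale.

```bash
cat > m.py <<'E'
from h import *
P=pose('top');S=pose('scene')
def t(u,z): return onz(P,(u[0]/1.5,u[1]/1.5),z)
def s(u,z): return onz(S,(u[0]/1.5,u[1]/1.5),z)
for n,u,z in[('jar',(534,297),.07),('tall',(478,327),.125),('bowl',(479,235),.05),('purple',(590,309),.07),('blue',(570,354),.07),('bottlecap',(577,205),.2),('bjar',(218,249),.065)]:
    print(n,t(u,z).round(4))
c=[t(u,.09) for u in[(181,228),(287,201),(329,352),(216,380)]]
print(np.round(c,4),[np.linalg.norm(c[i]-c[i-1]).round(4) for i in range(4)])
print('scene jar',s((257,271),.07),'tall',s((316,231),.125),'blue',s((240,239),.07),'bjar',s((559,316),.065))
print('scene box',[s(u,.09).round(4) for u in[(444,242),(496,366),(603,321),(537,230)]])
Lt=[(57,206),(93,401),(207,384),(175,226)];Ls=[(697,222),(605,138)]
print('lid far edge',tri(P,np.array(Lt[0])/1.5,S,np.array(Ls[0])/1.5),tri(P,np.array(Lt[1])/1.5,S,np.array(Ls[1])/1.5))
print('clip',tri(P,np.array((313,268))/1.5,S,np.array((455,283))/1.5))
E
python3 m.py
```

```text
jar [ 0.5133 -0.3913  0.07  ]
tall [ 0.4556 -0.287   0.125 ]
bowl [ 0.6272 -0.3061  0.05  ]
purple [ 0.4929 -0.4829  0.07  ]
blue [ 0.418  -0.4452  0.07  ]
bottlecap [ 0.6295 -0.4277  0.2   ]
bjar [0.5985 0.1462 0.065 ]
[[ 0.6284  0.203   0.09  ]
 [ 0.6762  0.0257  0.09  ]
 [ 0.4193 -0.0502  0.09  ]
 [ 0.3747  0.1304  0.09  ]] [np.float64(0.2639), np.float64(0.1836), np.float64(0.2679), np.float64(0.1861)]
scene jar [ 0.50803088 -0.38934091  0.07      ] tall [ 0.45647109 -0.28207138  0.125     ] blue [ 0.41599733 -0.44119639  0.07      ] bjar [0.59982251 0.14559882 0.065     ]
scene box [array([ 0.4377, -0.0454,  0.09  ]), array([0.7314, 0.0205, 0.09  ]), array([0.6331, 0.2066, 0.09  ]), array([0.3945, 0.1366, 0.09  ])]
lid far edge (array([0.60344565, 0.30637807, 0.2732343 ]), np.float64(0.0005793238669061435)) (array([0.3419794 , 0.23850095, 0.2626725 ]), np.float64(0.00046257682971223547))
clip (array([ 0.5571385 , -0.02716735,  0.09730464]), np.float64(0.010103228049172875))
```

```bash
cat >> h.py <<'E'
BC=np.array([.5247,.0772]); BY=0.267
def box(x,y):  # box frame -> world xy
    return BC+R.from_euler('z',BY).as_matrix()[:2,:2]@np.array([x,y])
def to(w,z=None):
    s=status.get_obs(); Rm=R.from_quat(s['eef_rot']).as_matrix()
    z=s['tcp_pos'][2] if z is None else z
    d=np.array([*w,z])-s['tcp_pos']
    print('t',round(s['time'],2),'tcp',s['tcp_pos'].round(4),'xang',np.degrees(np.arctan2(Rm[1,0],Rm[0,0])).round(2),'shift cm',(Rm.T@d*100).round(2),'F',s['force'].round(2),'gap',round(s['finger_gap'],4),'q7',s['joint_positions'][6].round(2))
E
python3 -c "
from h import *
P=pose('top')
for u in [(722,365),(765,370)]: print(onz(P,(u[0]/1.5,u[1]/1.5),.11),onz(P,(u[0]/1.5,u[1]/1.5),.2))"
```

```text
[ 0.39845658 -0.66533454  0.11      ] [ 0.39282317 -0.61401801  0.2       ]
[ 0.39108581 -0.72938368  0.11      ] [ 0.38617077 -0.67182481  0.2       ]
```

Request:
servo_tool(
  increments=[
    [[0,0,-0.5],-0.125],
    [[0,0,-0.5],-0.125],
    [[0,0,-0.5],-0.125],
    [[0,0,-0.5],-0.125],
    [[0,0,-0.5],-0.125],
    [[0,0,-0.5],-0.125],
    [[0,0,-0.5],-0.125],
    [[0,0,-0.5],-0.125],
    [[0,0,-0.5],-0.125],
    [[0,0,-0.5],-0.125],
  ],
  claw=-0.7,
)

```text
time: 0.98
tcp_pos: [0.1743, -0.6259, 0.2684]
eef_rot: [0.722, 0.692, 0.0, -0.001]
force: [1.0, 0.5, -0.4]
finger_gap: 0.0788
```

Request:
servo_tool(
  increments=[
    [[0,0,0],-0.125],
    [[0,0,0],-0.125],
    [[0,0,0],-0.125],
    [[0,0,0],-0.125],
    [[0,0,0],-0.125],
    [[0,0,0],-0.125],
    [[0,0,0],-0.125],
    [[0,0,0],-0.125],
    [[0,0,0],0],
    [[0,0,0],0],
  ],
)

```text
time: 1.82
tcp_pos: [0.1742, -0.626, 0.2681]
eef_rot: [0.307, 0.952, 0.0, -0.0]
force: [0.1, 0.3, 0.3]
finger_gap: 0.079
```

```bash
python3 -c "
from h import *
to((.30,-.40));to((.511,-.390))"
```

```text
t 1.82 tcp [ 0.1742 -0.626   0.2681] xang 144.29 shift cm [2.980e+00 2.569e+01 2.000e-02] F [0.15 0.33 0.34] gap 0.079 q7 1.93
t 1.82 tcp [ 0.1742 -0.626   0.2681] xang 144.29 shift cm [-1.357e+01  3.882e+01  2.000e-02] F [0.15 0.33 0.34] gap 0.079 q7 1.93
```

Request:
servo_tool(
  increments=[
    [[0.43,3.67,0],0],
    [[0.43,3.67,0],0],
    [[0.43,3.67,0],0],
    [[0.43,3.67,0],0],
    [[0.43,3.67,0],0],
    [[0.43,3.67,0],0],
    [[0.43,3.67,0],0],
  ],
)

```text
time: 2.4
tcp_pos: [0.2997, -0.3978, 0.2688]
eef_rot: [0.307, 0.952, -0.0, 0.0]
force: [0.9, -0.6, 0.3]
finger_gap: 0.0788
```

Request:
servo_tool(
  increments=[
    [[-2.76,2.19,0],0],
    [[-2.76,2.19,0],0],
    [[-2.76,2.19,0],0],
    [[-2.76,2.19,0],0],
    [[-2.76,2.19,0],0],
    [[-2.76,2.19,0],0],
    [[0,0,0],0],
    [[0,0,0],0],
    [[0,0,0],0],
  ],
)

```text
time: 3.15
tcp_pos: [0.5096, -0.3889, 0.2683]
eef_rot: [0.306, 0.952, -0.0, -0.001]
force: [-0.1, -0.8, -0.3]
finger_gap: 0.0793
```

```bash
python3 -c "
from h import *
to((.511,-.390))
P,im=snap('wrist','w1')
print(proj(P,[.511,-.390,.07])*1.5, proj(P,[.511,-.390,0.0])*1.5)
np.savez('w1.npz',e=P[1],R=P[2])"
```

```text
t 3.15 tcp [ 0.5096 -0.3889  0.2683] xang 144.39 shift cm [-0.17 -0.01 -0.  ] F [-0.05 -0.84 -0.33] gap 0.0793 q7 1.26
[[382.90083192 249.85053096]] [[382.72013587 234.3093762 ]]
```

View pics/w1.png

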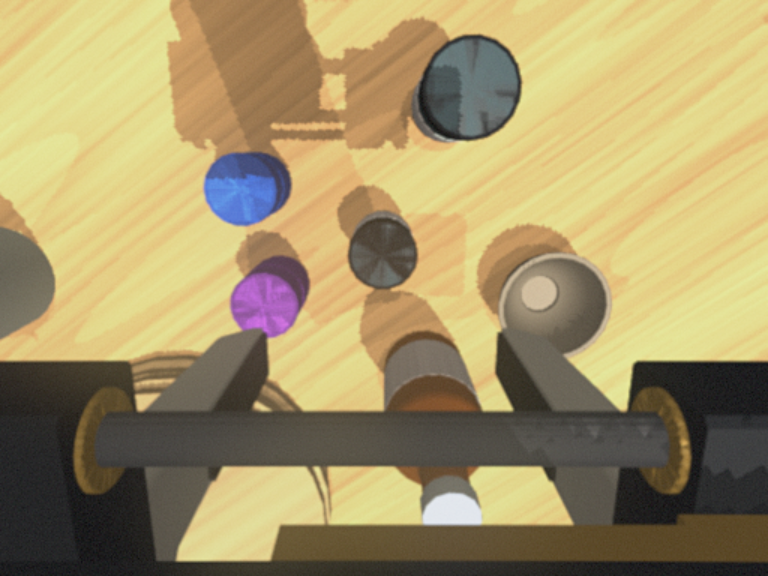

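The wrist view puts the short jar's cap at (383,252), predicted (383,250), so the position is confirmed. The way down between purple, blue, bowl and bottle is clear.

Request:
servo_tool(
  increments=[
    [[-0.17,0,3],0],
    [[0,0,3],0],
    [[0,0,3],0],
    [[0,0,3],0],
    [[0,0,3],0],
    [[0,0,3],0],
    [[0,0,3],0],
    [[0,0,2],0],
    [[0,0,1.3],0],
    [[0,0,0],0],
  ],
)

```text
time: 4.03
tcp_pos: [0.5085, -0.3901, 0.0232]
eef_rot: [0.306, 0.952, 0.0, -0.003]
force: [0.2, 0.3, -0.9]
finger_gap: 0.0789
```

Request:
servo_tool(
  increments=[
    [[0,0,0],0],
    [[0,0,0],0],
    [[0,0,0],0],
    [[0,0,0],0],
    [[0,0,0],0],
    [[0,0,0],0],
    [[0,0,0],0],
    [[0,0,0],0],
  ],
  claw=1,
)

```text
time: 4.7
tcp_pos: [0.5122, -0.3902, 0.0268]
eef_rot: [0.305, 0.952, -0.0, 0.001]
force: [-1.0, -0.2, 5.4]
finger_gap: 0.0494
```

Request:
servo_tool(
  increments=[
    [[0,0,-1],0],
    [[0,0,-2],0],
    [[0,0,-3],0],
    [[0,0,-3],0],
    [[0,0,-3],0],
    [[0,0,-3],0],
    [[0,0,-3],0],
    [[0,0,-3],0],
    [[0,0,-2],0],
    [[0,0,0],0],
  ],
)

```text
time: 5.53
tcp_pos: [0.514, -0.39, 0.2607]
eef_rot: [0.305, 0.952, -0.001, 0.004]
force: [1.0, -1.3, -1.0]
finger_gap: 0.0499
```

```bash
python3 -c "
from h import *
to(box(-.05,0));print(box(-.05,0))"
```

```text
t 5.53 tcp [ 0.514  -0.39    0.2607] xang 144.5 shift cm [29.42 34.78 -0.22] F [ 1.02 -1.27 -0.95] gap 0.0499 q7 1.26
[0.47647166 0.06400805]
```

Request:
servo_tool(
  increments=[
    [[2.26,2.675,0],0],
    [[2.26,2.675,0],0],
    [[2.26,2.675,0],0],
    [[2.26,2.675,0],0],
    [[2.26,2.675,0],0],
    [[2.26,2.675,0],0],
    [[2.26,2.675,0],0],
    [[2.26,2.675,0],0],
    [[2.26,2.675,0],0],
    [[2.26,2.675,0],0],
  ],
)

```text
time: 6.37
tcp_pos: [0.4812, -0.0393, 0.254]
eef_rot: [0.305, 0.952, -0.0, -0.002]
force: [0.7, 0.2, -0.9]
finger_gap: 0.0494
```

Request:
servo_tool(
  increments=[
    [[2.26,2.675,0],0],
    [[2.26,2.675,0],0],
    [[2.26,2.675,0],0],
    [[0,0,0],0.114],
    [[0,0,0],0.114],
    [[0,0,0],0.114],
    [[0,0,0],0.114],
    [[0,0,0],0.114],
    [[0,0,0],0.114],
    [[0,0,0],0],
  ],
)

```text
time: 7.2
tcp_pos: [0.4732, 0.0638, 0.2541]
eef_rot: [0.607, 0.794, -0.001, -0.001]
force: [-0.2, -1.3, -2.3]
finger_gap: 0.0495
```

```bash
python3 -c "
from h import *
P,im=snap('top','top1')
to(box(-.05,0),.033)"
```

```text
t 7.25 tcp [0.4733 0.0638 0.2543] xang 105.45 shift cm [-0.07  0.38 22.13] F [-0.34 -0.58 -1.83] gap 0.0495 q7 -0.15
```

View pics/top1.png

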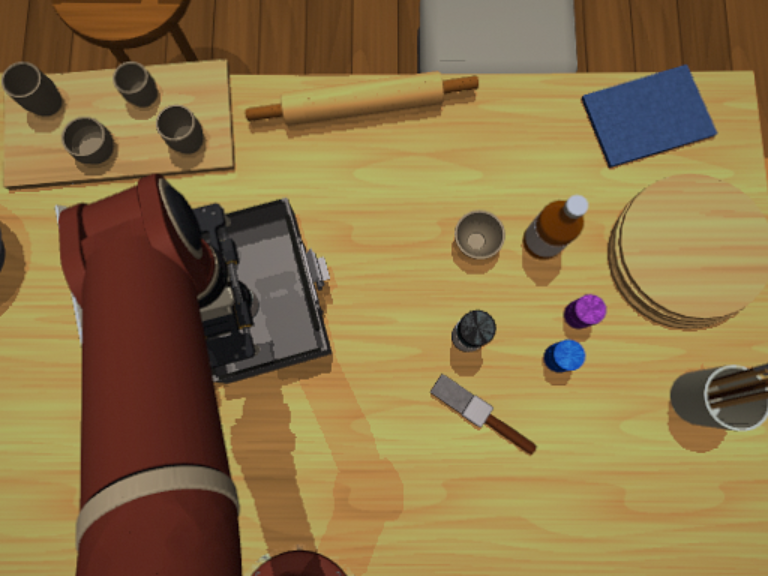

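The jar is held over the box with nothing else disturbed. The wrist, at about (180,230), appears left of the tool. I'll check whether that is only parallax before going down.

```bash
python3 -c "
from h import *
P=pose('top')
for h in(.25,.34,.45,.55,.65): print(h,proj(P,[.4733,.0638,h])*1.5)
print(status.get_obs()['joint_positions'].round(3))
S,_=snap('scene','sc1',(180,0,480,384),1.5)
for h in(.25,.34,.45): print(h,(proj(S,[.4733,.0638,h])-[180,0])*1.5)"
```

```text
0.25 [[235.53652273 302.76375348]]
0.34 [[216.95818645 290.42441773]]
0.45 [[186.74023429 270.37426549]]
0.55 [[147.8084922  244.57835258]]
0.65 [[ 89.48715146 206.00913034]]
[ 0.226  0.353 -0.554  1.836  0.215  1.015 -0.146]
0.25 [[248.00674678 181.66443363]]
0.34 [[256.92951312 132.40438519]]
0.45 [[269.31040331  62.8616158 ]]
```

View pics/sc1.png

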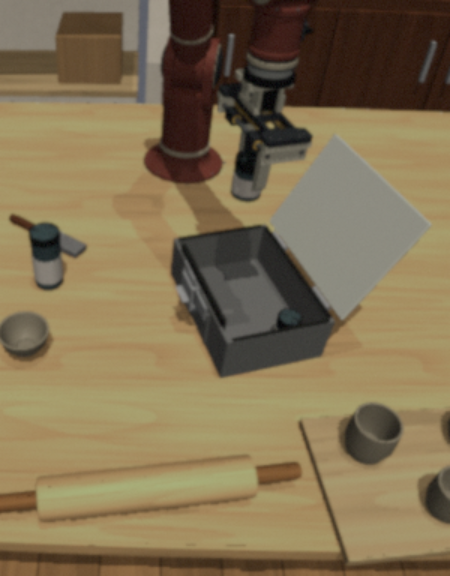

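The jar hangs upright and the arm is straight above the tool, well clear of the lid. I'll descend.

Request:
servo_tool(
  increments=[
    [[-0.5,0.2,2],0],
    [[-0.5,0.2,3],0],
    [[0,0,3],0],
    [[0,0,3],0],
    [[0,0,3],0],
    [[0,0,2.5],0],
    [[0,0,2],0],
    [[0,0,1.5],0],
    [[0,0,1],0],
    [[0,0,0],0],
  ],
)

```text
time: 8.13
tcp_pos: [0.4796, 0.0552, 0.0437]
eef_rot: [0.606, 0.795, -0.001, -0.002]
force: [-0.5, -0.2, -1.8]
finger_gap: 0.0495
```

Request:
servo_tool(
  increments=[
    [[0,0,0.4],0],
    [[0,0,0.3],0],
    [[0,0,0.2],0],
    [[0,0,0],0],
    [[0,0,0],0],
  ],
)

```text
time: 8.55
tcp_pos: [0.4814, 0.0555, 0.0371]
eef_rot: [0.607, 0.795, 0.0, 0.0]
force: [0.1, -0.4, -1.8]
finger_gap: 0.0498
```

```bash
python3 -c "
from h import *
to(box(-.05,0),.031)"
```

```text
t 8.55 tcp [0.4814 0.0555 0.0371] xang 105.3 shift cm [ 0.96 -0.25  0.61] F [ 0.14 -0.44 -1.8 ] gap 0.0498 q7 -0.37
```

Request:
servo_tool(
  increments=[
    [[0,0,0.2],0],
    [[0,0,0],0],
    [[0,0,0.1],0],
    [[0,0,0],0],
    [[0,0,0.1],0],
    [[0,0,0],0],
  ],
)

```text
time: 9.05
tcp_pos: [0.481, 0.0554, 0.0326]
eef_rot: [0.607, 0.795, -0.0, -0.0]
force: [0.4, 0.4, -2.5]
finger_gap: 0.0494
```

Request:
servo_tool(
  increments=[
    [[0,0,0.1],0],
    [[0,0,0],0],
  ],
)

```text
time: 9.22
tcp_pos: [0.4811, 0.0555, 0.0318]
eef_rot: [0.607, 0.795, 0.0, 0.0]
force: [-0.1, -1.4, 0.4]
finger_gap: 0.0496
```

Request:
servo_tool(
  increments=[
    [[0,0,0.1],0],
    [[0,0,0],0],
  ],
)

```text
time: 9.38
tcp_pos: [0.4811, 0.0555, 0.0317]
eef_rot: [0.607, 0.795, -0.0, 0.0]
force: [-2.2, -0.1, 8.4]
finger_gap: 0.0499
```

Floor contact (force rises 10 N). Release and lift.

Request:
servo_tool(
  increments=[
    [[0,0,-0.1],0],
    [[0,0,0],0],
    [[0,0,0],0],
    [[0,0,0],0],
    [[0,0,0],0],
    [[0,0,0],0],
  ],
  claw=-0.7,
)

```text
time: 9.88
tcp_pos: [0.481, 0.0554, 0.0315]
eef_rot: [0.607, 0.795, -0.0, -0.0]
force: [0.1, 0.7, 0.6]
finger_gap: 0.0783
```

Request:
servo_tool(
  increments=[
    [[0,0,-1],0],
    [[0,0,-2],0],
    [[0,0,-3],0],
    [[0,0,-3],0],
    [[0,0,-3.5],0],
    [[0,0,-3.5],0],
    [[0,0,-3.5],0],
    [[0,0,-3.5],0],
    [[0,0,-3.5],0],
    [[0,0,-3.5],0],
  ],
)

```text
time: 10.72
tcp_pos: [0.4801, 0.0555, 0.3342]
eef_rot: [0.606, 0.795, 0.0, 0.0]
force: [0.6, -0.4, -0.7]
finger_gap: 0.079
```

```bash
python3 -c "
from h import *
P,im=snap('scene','sc2',(280,80,480,260),3)
print((proj(P,[[*box(-.043,-.009),.075],[*box(0,.099),.095],[*box(0,-.095),.09]])-[280,80])*3)
to(box(0,.27),.34);to(box(0,.27),.23)"
```

```text
[[160.8682933  292.11502172]
 [293.75621955 287.90430638]
 [ 89.30698109 326.29722744]]
t 10.77 tcp [0.484  0.057  0.3411] xang 105.32 shift cm [27.87  4.47  0.12] F [2.27 1.13 4.3 ] gap 0.0787 q7 -0.08
t 10.77 tcp [0.484  0.057  0.3411] xang 105.32 shift cm [27.9   4.31 11.12] F [2.27 1.13 4.3 ] gap 0.0787 q7 -0.08
```

View pics/sc2.png

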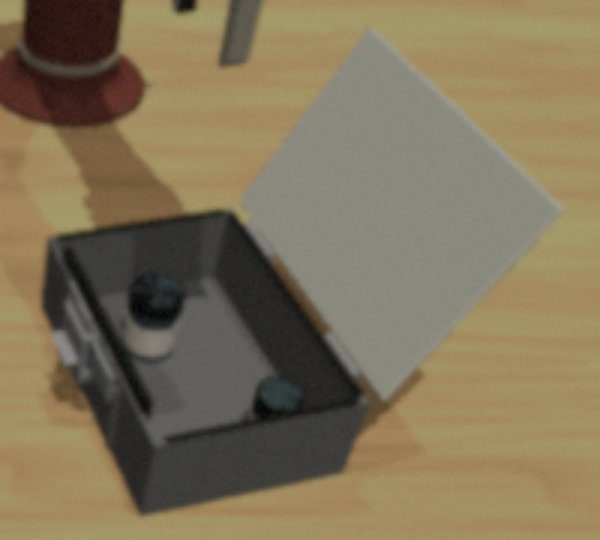

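The short jar stands upright in the box at crop (155,310) beside the small jar (277,398). The lid is still open. Now I'll go over and behind the lid with the gripper shut.

Request:
servo_tool(
  increments=[
    [[3.48,0.56,0],0],
    [[3.48,0.56,0],0],
    [[3.48,0.56,0],0],
    [[3.48,0.56,0],0],
    [[3.48,0.56,0],0],
    [[3.48,0.56,0],0],
    [[3.48,0.56,0],0],
    [[3.48,0.56,0],0],
    [[0,0,0],0],
    [[0,0,0],0],
  ],
  claw=1,
)

```text
time: 11.6
tcp_pos: [0.4489, 0.338, 0.3317]
eef_rot: [0.604, 0.797, -0.0, -0.001]
force: [-0.0, -0.7, -0.4]
finger_gap: 0.017
```

Request:
servo_tool(
  increments=[
    [[0,0,2],0],
    [[0,0,2],0],
    [[0,0,2],0],
    [[0,0,2],0],
    [[0,0,2],0],
    [[0,0,1.1],0],
    [[0,0,0],0],
    [[0,0,0],0],
  ],
)

```text
time: 12.27
tcp_pos: [0.4513, 0.3349, 0.221]
eef_rot: [0.607, 0.795, -0.0, 0.0]
force: [-0.8, 1.2, 1.2]
finger_gap: 0.0005
```

```bash
cat >> h.py <<'E'
def inbox():
    s=status.get_obs(); p=R.from_euler('z',-BY).as_matrix()[:2,:2]@(s['tcp_pos'][:2]-BC)
    f=R.from_euler('z',-BY).as_matrix()@s['force']
    print('t',round(s['time'],2),'box xy',p.round(4),'z',s['tcp_pos'][2].round(4),'Fbox',f.round(2),'q',s['joint_positions'].round(2),'gap',round(s['finger_gap'],3))
    r,zz=.1-p[1]+.008,s['tcp_pos'][2]-.095
    print('lid angle if tip on face',np.arctan2(zz,r).round(3),'dist',np.hypot(r,zz).round(3))
E
python3 -c "
from h import *
inbox();to(box(0,.27),.23)"
```

```text
t 12.27 box xy [-0.0028  0.2679] z 0.221 Fbox [-0.47  1.34  1.24] q [-0.3   0.53 -0.6   1.67  0.34  1.04 -0.74] gap 0.001
lid angle if tip on face 2.474 dist 0.204
t 12.27 tcp [0.4513 0.3349 0.221 ] xang 105.22 shift cm [ 0.21  0.28 -0.9 ] F [-0.81  1.17  1.24] gap 0.0005 q7 -0.74
```

Request:
servo_tool(
  increments=[
    [[-0.5,0.3,-1.5],0],
    [[-1,0,-1.4],0],
    [[-1,0,0],0],
    [[-1,0,0],0],
    [[-0.8,0,0],0],
    [[-0.8,0,0],0],
    [[-0.8,0,0],0],
    [[-0.8,0,0],0],
  ],
)

```text
time: 12.93
tcp_pos: [0.4711, 0.2735, 0.2503]
eef_rot: [0.606, 0.795, 0.002, -0.001]
force: [-0.8, 3.8, 3.2]
finger_gap: 0.0003
```

Request:
servo_tool(
  increments=[
    [[-1,0,0],0],
    [[-1,0,0],0],
    [[-1,0,0],0],
    [[-1,0,0],0],
    [[-1,0,0],0],
  ],
)

```text
time: 13.35
tcp_pos: [0.4848, 0.222, 0.2494]
eef_rot: [0.607, 0.795, -0.001, 0.0]
force: [-0.0, 1.8, 1.2]
finger_gap: 0.0005
```

```bash
python3 -c "
from h import *
inbox()"
```

```text
t 13.35 box xy [-0.0002  0.1502] z 0.2494 Fbox [0.46 1.7  1.22] q [-0.06  0.46 -0.62  1.7   0.3   1.07 -0.5 ] gap 0.0
lid angle if tip on face 1.838 dist 0.16
```

Request:
servo_tool(
  increments=[
    [[-1.1,0,-0.2],0],
    [[-1.1,0,-0.2],0],
    [[-1.2,0,-0.1],0],
    [[-1.4,0,0],0],
    [[-1.4,0,0.1],0],
    [[-1.4,0,0.1],0],
    [[-1.4,0,0.2],0],
    [[-1.4,0,0.2],0],
    [[-1.5,0,0.3],0],
  ],
)

```text
time: 14.1
tcp_pos: [0.5158, 0.1074, 0.2455]
eef_rot: [0.607, 0.795, -0.0, -0.0]
force: [-1.6, 0.6, 0.1]
finger_gap: 0.0005
```

```bash
python3 -c "
from h import *
inbox()
P,im=snap('scene','sc3',(260,60,480,260),2.7)"
```

```text
t 14.1 box xy [-0.0006  0.0315] z 0.2455 Fbox [-1.42  0.97  0.08] q [ 0.16  0.45 -0.61  1.73  0.29  1.05 -0.28] gap 0.001
lid angle if tip on face 1.1 dist 0.169
```

View pics/sc3.png

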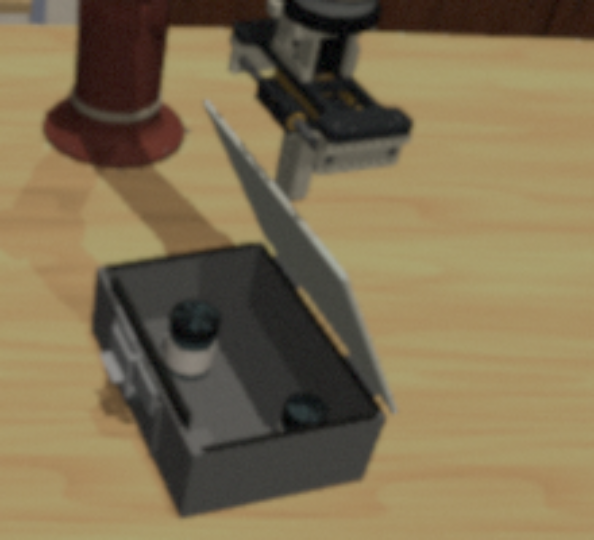

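The lid, now past upright, leans against the fingers (around (290,190)), and both jars stand. I'll continue along the arc.

Request:
servo_tool(
  increments=[
    [[-1.5,0,0.7],0],
    [[-1.4,0,0.9],0],
    [[-1.2,0,1],0],
    [[-1,0,1.1],0],
    [[-0.9,0,1.1],0],
    [[-0.7,0,1.1],0],
    [[-0.6,0,1.2],0],
    [[-0.5,0,1.2],0],
  ],
)

```text
time: 14.82
tcp_pos: [0.5365, 0.0326, 0.1612]
eef_rot: [0.607, 0.795, -0.0, -0.0]
force: [0.3, -0.5, 0.5]
finger_gap: 0.0004
```

Request:
servo_tool(
  increments=[
    [[-0.4,0,1],0],
    [[-0.4,0,1],0],
    [[-0.3,0,0.8],0],
    [[-0.2,0,0.6],0],
    [[0,0,0],0],
  ],
)

```text
time: 15.23
tcp_pos: [0.5392, 0.0206, 0.1272]
eef_rot: [0.607, 0.795, -0.001, -0.001]
force: [0.6, 0.2, 0.1]
finger_gap: 0.0008
```

```bash
python3 -c "
from h import *
inbox()
P,im=snap('scene','sc4',(280,100,480,260),3)"
```

```text
t 15.23 box xy [-0.0009 -0.0585] z 0.1272 Fbox [0.63 0.01 0.06] q [ 0.26  0.61 -0.53  1.84  0.41  0.8  -0.21] gap 0.001
lid angle if tip on face 0.191 dist 0.17
```

View pics/sc4.png

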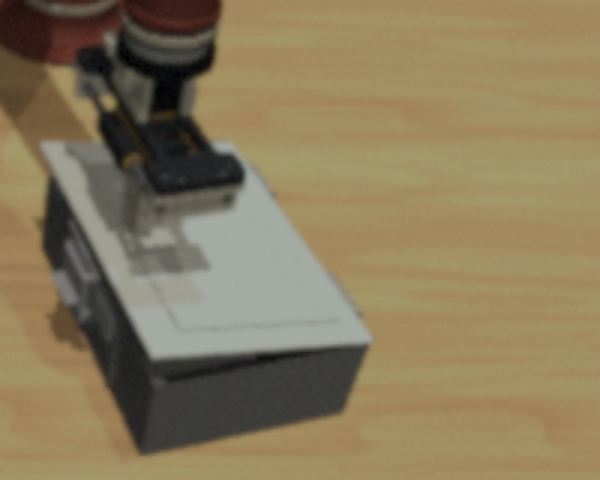

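The lid lies nearly shut at about 0.17 rad, with the fingertips on its outer face near the free edge. I'll lower gently now.

Request:
servo_tool(
  increments=[
    [[-0.4,0,0.2],0],
    [[-0.4,0,0.2],0],
    [[-0.4,0,0.2],0],
    [[0,0,0.2],0],
    [[0,0,0],0],
    [[0,0,0],0],
  ],
)

```text
time: 15.78
tcp_pos: [0.5431, 0.0096, 0.1207]
eef_rot: [0.607, 0.795, 0.0, -0.0]
force: [0.7, 0.5, 0.2]
finger_gap: -0.0
```

Request:
servo_tool(
  increments=[
    [[0,0,0.1],0],
    [[0,0,0.1],0],
    [[0,0,0],0],
  ],
)

```text
time: 16.03
tcp_pos: [0.5433, 0.0095, 0.119]
eef_rot: [0.607, 0.795, 0.0, 0.0]
force: [-0.1, -1.3, 2.1]
finger_gap: 0.0004
```

```bash
python3 -c "
from h import *
inbox()"
```

```text
t 16.03 box xy [ 0.0001 -0.0702] z 0.119 Fbox [-0.41 -1.24  2.11] q [ 0.28  0.62 -0.52  1.84  0.42  0.79 -0.2 ] gap 0.0
lid angle if tip on face 0.134 dist 0.18
```

Request:
servo_tool(
  increments=[
    [[0,0,0.1],0],
    [[0,0,0],0],
  ],
)

```text
time: 16.2
tcp_pos: [0.5434, 0.0095, 0.1179]
eef_rot: [0.607, 0.795, 0.0, 0.0]
force: [-0.8, -1.1, 3.7]
finger_gap: 0.0007
```

Request:
servo_tool(
  increments=[
    [[0,0,0.1],0],
    [[0,0,0],0],
  ],
)

```text
time: 16.37
tcp_pos: [0.5434, 0.0093, 0.1168]
eef_rot: [0.607, 0.795, 0.0, 0.0]
force: [0.0, -1.1, 3.5]
finger_gap: 0.0003
```

Request:
servo_tool(
  increments=[
    [[0,0,0.05],0],
    [[0,0,0],0],
  ],
)

```text
time: 16.53
tcp_pos: [0.5434, 0.0093, 0.1163]
eef_rot: [0.607, 0.795, 0.0, 0.0]
force: [-0.4, -1.8, 3.9]
finger_gap: 0.0005
```

Request:
servo_tool(
  increments=[
    [[0,0,0.08],0],
    [[0,0,0],0],
  ],
)

```text
time: 16.7
tcp_pos: [0.5434, 0.0091, 0.1155]
eef_rot: [0.607, 0.795, -0.0, 0.0]
force: [0.9, -1.5, 4.9]
finger_gap: 0.0006
```

Request:
servo_tool(
  increments=[
    [[0,0,0.08],0],
    [[0,0,0],0],
  ],
)

```text
time: 16.87
tcp_pos: [0.5435, 0.0091, 0.1147]
eef_rot: [0.607, 0.795, -0.0, 0.0]
force: [-1.0, -2.2, 4.8]
finger_gap: 0.0003
```

Request:
servo_tool(
  increments=[
    [[0,0,0.05],0],
    [[0,0,0],0],
  ],
)

```text
time: 17.03
tcp_pos: [0.5435, 0.009, 0.1143]
eef_rot: [0.607, 0.795, -0.0, 0.0]
force: [-0.2, -1.9, 5.0]
finger_gap: 0.0008
```

Request:
servo_tool(
  increments=[
    [[0,0,0.08],0],
    [[0,0,0],0],
  ],
)

```text
time: 17.2
tcp_pos: [0.5435, 0.0089, 0.1135]
eef_rot: [0.607, 0.795, -0.0, 0.001]
force: [0.4, -2.4, 5.8]
finger_gap: 0.0007
```

Request:
servo_tool(
  increments=[
    [[0,0,0.08],0],
    [[0,0,0],0],
  ],
)

```text
time: 17.37
tcp_pos: [0.5435, 0.0089, 0.1128]
eef_rot: [0.607, 0.795, -0.0, 0.001]
force: [-0.3, -2.7, 6.1]
finger_gap: 0.0003
```

Request:
servo_tool(
  increments=[
    [[0,0,0.06],0],
    [[0,0,0],0],
  ],
)

```text
time: 17.53
tcp_pos: [0.5433, 0.0093, 0.1119]
eef_rot: [0.607, 0.795, 0.0, 0.0]
force: [1.1, -0.5, 1.1]
finger_gap: 0.0003
```

Request:
servo_tool(
  increments=[
    [[0,0,0.05],0],
    [[0,0,0],0],
  ],
)

```text
time: 17.7
tcp_pos: [0.5433, 0.0094, 0.1112]
eef_rot: [0.607, 0.795, 0.0, 0.0]
force: [0.5, -2.7, 3.5]
finger_gap: 0.0004
```

Request:
servo_tool(
  increments=[
    [[0,0,0.05],0],
    [[0,0,0],0],
  ],
)

```text
time: 17.87
tcp_pos: [0.5433, 0.0094, 0.1108]
eef_rot: [0.607, 0.795, 0.0, 0.0]
force: [0.9, -2.8, 2.9]
finger_gap: 0.0005
```

Request:
servo_tool(
  increments=[
    [[0,0,0.05],0],
    [[0,0,0],0],
  ],
)

```text
time: 18.03
tcp_pos: [0.5433, 0.0094, 0.1103]
eef_rot: [0.607, 0.795, 0.0, 0.0]
force: [0.2, -1.9, 3.4]
finger_gap: 0.0006
```

Request:
servo_tool(
  increments=[
    [[0,0,0.05],0],
    [[0,0,0],0],
  ],
)

```text
time: 18.2
tcp_pos: [0.5432, 0.0096, 0.1098]
eef_rot: [0.607, 0.795, 0.0, -0.0]
force: [0.7, -2.1, 2.4]
finger_gap: 0.0002
```

Request:
servo_tool(
  increments=[
    [[0,0,0.05],0],
    [[0,0,0],0],
  ],
)

```text
time: 18.37
tcp_pos: [0.5432, 0.0098, 0.1093]
eef_rot: [0.607, 0.795, 0.0, -0.0]
force: [1.0, -1.9, 2.7]
finger_gap: 0.0003
```

Request:
servo_tool(
  increments=[
    [[0,0,0.05],0],
    [[0,0,0],0],
  ],
)

```text
time: 18.53
tcp_pos: [0.5432, 0.0097, 0.1089]
eef_rot: [0.607, 0.795, 0.0, -0.0]
force: [1.3, -2.6, 2.7]
finger_gap: 0.0005
```

Request:
servo_tool(
  increments=[
    [[0,0,0.05],0],
    [[0,0,0],0],
  ],
)

```text
time: 18.7
tcp_pos: [0.5432, 0.0096, 0.1085]
eef_rot: [0.607, 0.795, 0.0, 0.0]
force: [0.7, -2.0, 5.0]
finger_gap: 0.0001
```

Force is starting to rise again, which is the seal. Finer steps from here.

Request:
servo_tool(
  increments=[
    [[0,0,0.04],0],
    [[0,0,0],0],
  ],
)

```text
time: 18.87
tcp_pos: [0.5433, 0.0096, 0.1083]
eef_rot: [0.607, 0.795, 0.0, 0.0]
force: [0.6, -2.7, 5.0]
finger_gap: 0.0001
```

Request:
servo_tool(
  increments=[
    [[0,0,0.04],0],
    [[0,0,0],0],
  ],
)

```text
time: 19.03
tcp_pos: [0.5433, 0.0096, 0.108]
eef_rot: [0.607, 0.795, 0.0, 0.0]
force: [-0.3, -2.1, 6.2]
finger_gap: 0.0005
```

Request:
servo_tool(
  increments=[
    [[0,0,0.04],0],
    [[0,0,0],0],
  ],
)

```text
time: 19.2
tcp_pos: [0.5432, 0.0096, 0.1077]
eef_rot: [0.607, 0.795, -0.0, 0.0]
force: [-0.9, -2.7, 6.5]
finger_gap: 0.0006
```

Request:
servo_tool(
  increments=[
    [[0,0,0.04],0],
    [[0,0,0],0],
  ],
)

```text
time: 19.37
tcp_pos: [0.5432, 0.0096, 0.1074]
eef_rot: [0.607, 0.795, -0.0, 0.0]
force: [-0.9, -1.6, 7.5]
finger_gap: 0.0001
```

Request:
servo_tool(
  increments=[
    [[0,0,0.04],0],
    [[0,0,0],0],
  ],
)

```text
time: 19.53
tcp_pos: [0.5433, 0.0095, 0.1071]
eef_rot: [0.607, 0.795, -0.0, 0.0]
force: [-1.1, -1.7, 8.1]
finger_gap: 0.0007
```

Request:
servo_tool(
  increments=[
    [[0,0,0.04],0],
    [[0,0,0],0],
  ],
)

```text
time: 19.7
tcp_pos: [0.5433, 0.0095, 0.1069]
eef_rot: [0.607, 0.795, -0.0, 0.0]
force: [-1.2, -2.9, 9.6]
finger_gap: 0.0009
```

Request:
servo_tool(
  increments=[
    [[0,0,0.04],0],
    [[0,0,0],0],
  ],
)

```text
time: 19.87
tcp_pos: [0.5433, 0.0095, 0.1066]
eef_rot: [0.607, 0.795, -0.0, 0.0]
force: [-0.8, -3.1, 10.0]
finger_gap: 0.0005
```

Request:
servo_tool(
  increments=[
    [[0,0,0.04],0],
    [[0,0,0],0],
  ],
)

```text
time: 20.03
tcp_pos: [0.5433, 0.0095, 0.1063]
eef_rot: [0.607, 0.795, -0.0, 0.001]
force: [-1.4, -2.4, 10.1]
finger_gap: 0.0006
```

Request:
servo_tool(
  increments=[
    [[0,0,0.04],0],
    [[0,0,0],0],
  ],
)

```text
time: 20.2
tcp_pos: [0.5433, 0.0095, 0.1061]
eef_rot: [0.607, 0.795, -0.0, 0.001]
force: [-1.7, -3.0, 10.8]
finger_gap: 0.0004
```

Request:
servo_tool(
  increments=[
    [[0,0,0.04],0],
    [[0,0,0],0],
  ],
)

```text
time: 20.37
tcp_pos: [0.5433, 0.0094, 0.1058]
eef_rot: [0.607, 0.795, -0.0, 0.001]
force: [-1.9, -2.6, 12.2]
finger_gap: 0.0006
```

Request:
servo_tool(
  increments=[
    [[0,0,0.03],0],
    [[0,0,0],0],
  ],
)

```text
time: 20.53
tcp_pos: [0.5434, 0.0094, 0.1056]
eef_rot: [0.607, 0.795, -0.0, 0.001]
force: [-2.1, -3.1, 13.1]
finger_gap: 0.0004
```

Request:
servo_tool(
  increments=[
    [[0,0,0.03],0],
    [[0,0,0],0],
  ],
)

```text
time: 20.7
tcp_pos: [0.5433, 0.0094, 0.1054]
eef_rot: [0.607, 0.795, -0.0, 0.001]
force: [-2.7, -3.7, 13.5]
finger_gap: 0.0004
```

Request:
servo_tool(
  increments=[
    [[0,0,0.03],0],
    [[0,0,0],0],
  ],
)

```text
time: 20.87
tcp_pos: [0.5434, 0.0094, 0.1052]
eef_rot: [0.607, 0.795, -0.0, 0.001]
force: [-2.6, -2.8, 13.0]
finger_gap: 0.0001
```

Request:
servo_tool(
  increments=[
    [[0,0,0.03],0],
    [[0,0,0],0],
  ],
)

```text
time: 21.03
tcp_pos: [0.5434, 0.0094, 0.105]
eef_rot: [0.607, 0.795, -0.0, 0.001]
force: [-2.4, -2.2, 14.6]
finger_gap: 0.0006
```

Request:
servo_tool(
  increments=[
    [[0,0,0.03],0],
    [[0,0,0],0],
  ],
)

```text
time: 21.2
tcp_pos: [0.5434, 0.0093, 0.1048]
eef_rot: [0.607, 0.795, -0.0, 0.001]
force: [-2.6, -3.1, 16.0]
finger_gap: 0.0006
```

Request:
servo_tool(
  increments=[
    [[0,0,0.03],0],
    [[0,0,0],0],
  ],
)

```text
time: 21.37
tcp_pos: [0.5434, 0.0093, 0.1046]
eef_rot: [0.607, 0.795, -0.0, 0.001]
force: [-2.6, -2.5, 16.0]
finger_gap: 0.0005
```

Request:
servo_tool(
  increments=[
    [[0,0,0.02],0],
    [[0,0,0],0],
  ],
)

```text
time: 21.53
tcp_pos: [0.5434, 0.0093, 0.1043]
eef_rot: [0.607, 0.795, -0.0, 0.001]
force: [-2.4, -3.2, 14.6]
finger_gap: 0.0007
```

Force eased 16.0→14.6 N while the tip sank slightly more than commanded, so it may have caught. I'll check the clip against the earlier pictures.

```bash
python3 -c "
from h import *
snap('scene','sc5');P,_=snap('top','top5');inbox()
c=(290,165,340,230);o=[]
for f in('scene0','sc2','sc5'):
    im=cv2.imread(f'pics/{f}_raw.png');o.append(cv2.resize(im[165:225,285:345],None,fx=4.3,fy=4.3,interpolation=cv2.INTER_CUBIC))
u=[]
for f in('top0','top1','top5'):
    im=cv2.imread(f'pics/{f}_raw.png');u.append(cv2.resize(im[150:210,180:240],None,fx=4.3,fy=4.3,interpolation=cv2.INTER_CUBIC))
cv2.imwrite('pics/cmp1.png',np.vstack([np.hstack(o),np.hstack(u)]))"
```

```text
t 21.63 box xy [ 0.0001 -0.0704] z 0.1042 Fbox [-3.93 -1.28 14.03] q [ 0.27  0.64 -0.5   1.85  0.44  0.76 -0.21] gap 0.001
lid angle if tip on face 0.052 dist 0.179
```

View pics/cmp1.png

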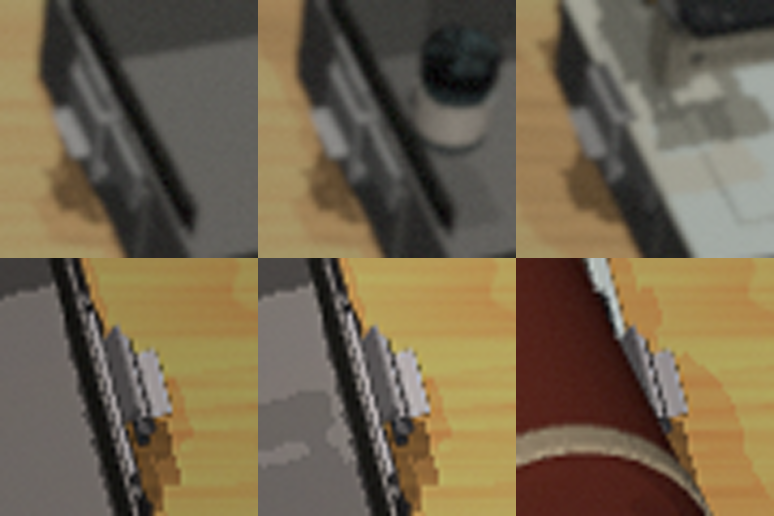

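In the top crops the clip's tab and nose sit where they did at rest: (132–170, 350–415), and (648–686, same rows) in the third panel, which is offset by 516. That suggests it has snapped. I'll test by easing up in two steps: if it holds, force should fall quickly to zero.

Request:
servo_tool(
  increments=[
    [[0,0,-0.1],0],
    [[0,0,0],0],
  ],
)

```text
time: 21.8
tcp_pos: [0.5434, 0.0093, 0.1044]
eef_rot: [0.607, 0.795, -0.0, 0.001]
force: [-1.0, -1.7, 8.9]
finger_gap: 0.0002
```

Request:
servo_tool(
  increments=[
    [[0,0,-0.1],0],
    [[0,0,0],0],
  ],
)

```text
time: 21.97
tcp_pos: [0.543, 0.01, 0.1045]
eef_rot: [0.607, 0.795, 0.0, -0.0]
force: [0.1, -1.9, 5.5]
finger_gap: 0.0007
```

The tip rose only 0.3 mm while the force fell from 14 to 5.5 N, so the clip is holding the lid. I'll lift away.

Request:
servo_tool(
  increments=[
    [[0,0,-0.1],0],
    [[0,0,-0.2],0],
    [[0,0,-0.5],0],
    [[0,0,-1.5],0],
    [[0,0,-2.5],0],
    [[0,0,-3],0],
    [[0,0,-3],0],
    [[0,0,-3],0],
    [[0,0,-3],0],
    [[0,0,0],0],
  ],
)

```text
time: 22.8
tcp_pos: [0.5461, 0.0114, 0.2785]
eef_rot: [0.606, 0.795, 0.004, 0.004]
force: [0.5, -0.1, 0.6]
finger_gap: 0.0007
```

Request:
servo_tool(
  increments=[
    [[3,0,0],0],
    [[3,0,0],0],
    [[3,0,0],0],
    [[3,0,0],0],
    [[3,0,0],0],
    [[3,0,0],0],
    [[3,0,0],0],
    [[0,0,0],0],
    [[0,0,0],0],
  ],
)

```text
time: 23.55
tcp_pos: [0.4861, 0.2143, 0.2719]
eef_rot: [0.604, 0.797, -0.0, -0.001]
force: [-0.1, -0.3, 0.6]
finger_gap: 0.0006
```

```bash
python3 -c "
from h import *
P,_=snap('scene','sc6');T,_=snap('top','top6');inbox()
o=[cv2.resize(cv2.imread(f'pics/{f}_raw.png')[165:225,285:345],None,fx=4.3,fy=4.3,interpolation=cv2.INTER_CUBIC) for f in('sc2','sc5','sc6')]
u=[cv2.resize(cv2.imread(f'pics/{f}_raw.png')[150:210,180:240],None,fx=4.3,fy=4.3,interpolation=cv2.INTER_CUBIC) for f in('top0','top5','top6')]
cv2.imwrite('pics/cmp2.png',np.vstack([np.hstack(o),np.hstack(u)]))"
```

```text
t 23.65 box xy [-0.0003  0.1388] z 0.2717 Fbox [ 0.23 -0.29  0.14] q [-0.02  0.44 -0.64  1.67  0.29  1.13 -0.47] gap 0.0
lid angle if tip on face 1.744 dist 0.179
```

View pics/cmp2.png

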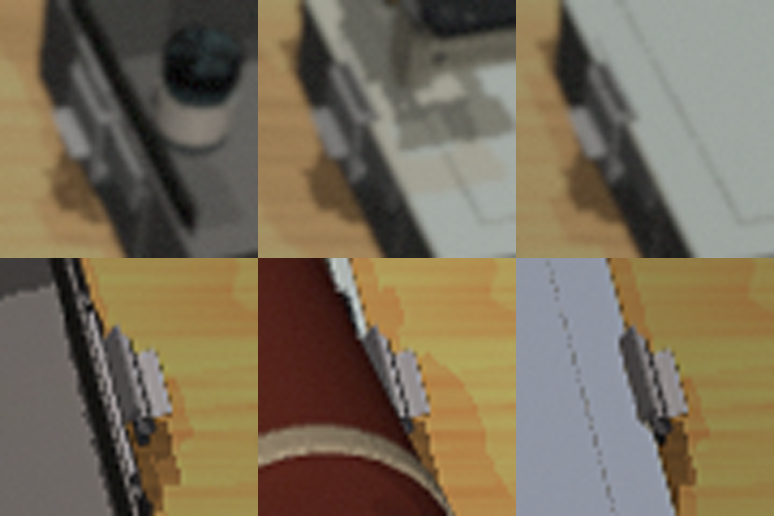

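View pics/sc6.png

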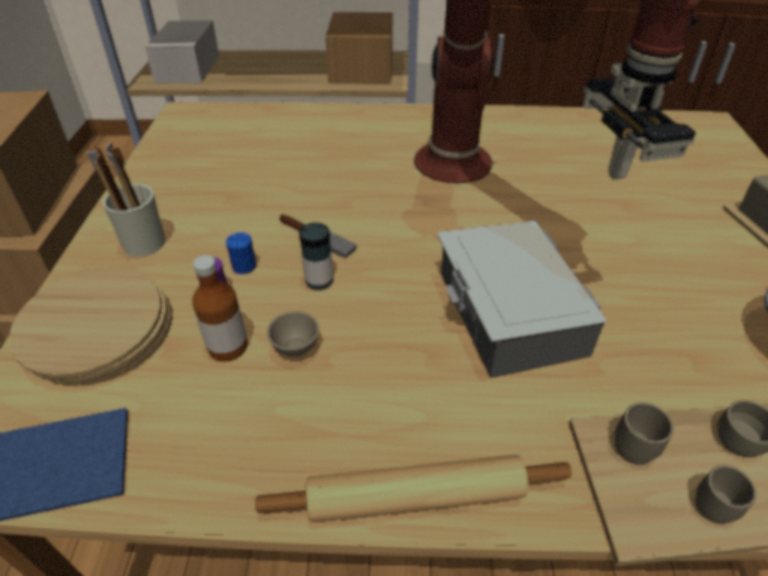

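The lid stays shut with the arm away. The clip's nose lies over the lid's edge (crop (635,375)) and its tab is at the rest position (648–686). Everything else is where it was, so I'll hand in.

```bash
python3 -c "
from rig import manip
print(manip.close_job())"
```

```text
the job is handed in; nothing more can be done
None
```

The short jar is upright in the box beside the small jar, and the lid is shut and held by its clip. I handed the job in at about 24 s of the 72 s allowed; no verdict was reported.

- **Jar:** I set it down at about x = -43, y = -9 mm in the box. A picture after letting go showed both jars standing.
- **Lid:** I swung it over and pressed it down in fine steps. At 16 N the force eased to about 14.6 N, so I stopped.
- **Catch check:** Easing up, the fingertips rose only 0.3 mm while the force fell from 14 to 5.5 N. After lifting away the lid stayed shut. In the top view the clip sat within about a pixel of where it was at rest, with its nose over the lid's edge.
- **Other things:** The tall jar, bowl, bottle and the blue and purple look-alikes looked unmoved in the last picture.

**Not settled:**
- The press force also dropped from 6 to 1 N higher up. I took that for the nose slipping past, not the catch.
- I could not see the jars once the lid was shut.
- I did not measure the clip's force on the lid directly.

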